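# Hang the vial basket on the drain stand

### The arm

A 6-joint arm with a two-finger parallel gripper is mounted at the origin on a cart in front of the work surface, level with it; the furniture and walls round the work are solid. World frame = base frame: x ahead of the robot, y to its left, z up, the work surface at z = 0. Lengths are in mm, angles in rad, forces in N, time in s.
With the tool pointing down it reaches from about 275 to 975 mm from the base axis. Payload 8.4 kg.
Tool frame: the origin (TCP) lies between the finger pads; the fingertips stand 17 mm ahead of it and the grasp point (between the pads) lies 2 mm behind it (env.tip_reach is the distance from the TCP to the fingertips, in mm); x points along the fingers, z is the direction in which the jaws open and shut, and the axes are right-handed (so a half turn about x gives the same grasp; the last joint's range is limited). The gripper opens to 92 mm and grips with 3 to 60 N. Pads are 20 mm wide; open, the fingers measure 128 mm over their backs; the gripper's body (75 mm by 189 mm) begins 69 mm behind the grasp point.
Start: joints at [-1.283, 0.353, 1.633, -0, 1.155, -0.002], TCP at [178.599, -598.941, 231.583] pointing down, gripper open.
Joint ranges: [-2.63, 2.63], [-0.92, 2.1], [0.06, 2.66], [-1.3, 4.44], [0, 2.69], [-3.02, 3.02]. Speed limits (rad/s): [2.22, 2.22, 2.79, 3.14, 3.14, 3.14].

### API

Orientations are given as a unit quaternion [w, x, y, z].
In Python, from cell import env gives the robot as it stands. The module is installed in compiled form; this text tells all that it offers.
- The arm moves only by the shell command python3 -m handwheel 'ROWS' [FORCE]. ROWS is JSON, one flat list of numbers, 7 for each row, row after row: the shift along the tool's x, y, z in mm, then the turn, a rotation vector about the tool's x, y, z in degrees, then the closure, from 0 (fully open) to 1 (shut). A call has 1 to 5 rows; each row shifts and turns the pose as measured when the row begins, along the tool's axes as they then stand; what a row does not reach is not made up. A row lasts 1/12 s, in which the tool goes at most 41.7 mm and 7.16 degrees, less where a joint would pass 70% of its speed; a pose out of reach is approached as far as the arm can. A call is refused whole if a number of a shift passes 41.7 or a number of a turn 7.16, either way. A call with a gripper value outside its range is refused whole. The fingers move at their own pace and stop on an object; FORCE is the grip in N (left out, the last holds). Time passes only in rows, so rows that do not move let the fingers close. It gives the time, the measured TCP pose, the force and the opening at its end, in the units of the state.
- env.read_state(): the state, without advancing time (a new reading comes with each control period).
- env.get_image(name): name is "scene" or "top" or "wrist"; returns the picture (384x512x3 uint8, blue, green, red); there is no depth.
- env.get_calibration(name): a dict with "fov_y" (degrees; the focal length in pixels is half the picture's height over the tangent of half this angle, whatever the lens; pixels are square), "cx", "cy" (the principal point, pixels), "cam_to_world" (4x4, takes a point from camera to world coordinates); the wrist camera has in their place "mount" (4x4, takes a point from camera to tool coordinates, whose origin is the TCP and whose axes are the tool frame's). Camera axes: x right, y up, looking along -z (the intrinsics and any distortion apply to the point x, -y, -z); pixel columns grow to the right and rows downward; lengths in mm; the calibration is good to about 2 mm. A picture is of the moment at which its call begins: read the wrist's pose just before it. get_calibration takes no time and is no camera call.
- env.finish_job(): hands the job in, once; it reports no verdict.
The state is a dict: "t": time; "q": joint angles; "joint_velocities": joint speeds; "joint_efforts": joint torques, N m; "position": TCP position; "tool_rot": TCP orientation; "contact_force": force on the tool from outside, world axes, zero at the start; "moment": the same for the moment, N m; "opening": opening from 0.0 (shut) to 1.0 (fully open).
Only numpy, scipy, OpenCV 4.12 (cv2) and the standard library are available. Lean on these libraries where they do the work, as an engineer would, in place of code of your own. Each camera call takes 0.05 s, during which the arm holds its last target.

### The job

Hang the vial basket that fits the drain stand on it: take it by the upright grip and lower it between the posts so that both pins come up through its two end holes and its plate rests level on both post shoulders. Leave the other basket, whose holes are too close together, and the glassware where they are.

Things in the scene. Friction and masses are not known exactly. Their poses are not given: they have to be found in the camera images.
- basket_long_grip (a point): Centre of the grey upright grip of the longer vial basket (loose, 0.25 kg, upright on the worktop), the one that fits. Grip: 12 thick (x) x 50 wide (y), rising 52 mm above the metal plate it stands on; pinch it along x. This point is 95 mm above the basket's bottom, 26 mm above the plate's top, 26 mm below the grip's top. Axes: x across the plate, y along it, z up.
- basket_long_hole (a point): Centre of one of the longer basket's two 28 mm round end holes, at the plate's underside: 70 mm from the grip centre along -y, 30 mm below it; the other is at +70 mm (140 mm apart). The plate is 196 (y) x 70 (x) x 4 mm; under its middle hangs an open sheet-metal basket 66 (x) x 58 (y) x 65 mm deep. Same either way round.
- basket_short_grip (a point): Centre of the upright grip of the shorter vial basket (loose), a bystander: same shape and material, but its plate is only 141 mm long and its holes 85 mm apart, so it does not fit. Axes and heights as for the longer one. Either may be the left one. Leave it.
- stand_seat (a point): The fixed drain stand: steel drip tray 90 (x) x 190 (y) x 14 mm with two 16 mm posts 140 mm apart along y. Each post ends in a flat 42 mm shoulder disc, its top 105 mm above the surface it stands on. This point is midway between the posts, level with the disc tops. Axes: y from post to post, x across, z up. With the basket hung home its grip centre is 30 mm above this point.
- stand_pin (a point): Tip of one of the stand's two upright steel pins, 28 mm above the disc tops, 70 mm along -y from the middle of the stand; the other is at +70 mm. Each pin is 10 mm in diameter and tapers over its last 12 mm to about 4 mm.
- beaker_mid (a point): Glass beaker, 54 mm diameter, 70 mm high, a bystander; this is its centre.
- vial_mid (a point): Small vial with black cap, 20 mm diameter, 54 mm high, a bystander; this is its centre.
- weighing_mid (a point): Small clear glass weighing bottle, 35 mm diameter, 36 mm high, a bystander; this is its centre.

How it is judged (in metres and radians):
At the end, for the whole second after the job is handed in: The longer basket hangs on the stand with both pins through its two end holes: its grip centre is within 14 mm of the middle of the stand along and across, 30 mm (within 6 mm) above the shoulders, its length within about 11 degrees of the line of the pins and level within about 6 degrees (x of basket_long_grip in the frame of stand_seat between -0.014 and 0.014 m and y of basket_long_grip in the frame of stand_seat between -0.014 and 0.014 m and z of basket_long_grip in the frame of stand_seat between 0.024 and 0.036 m and angle between the y axis of basket_long_grip and the y axis of stand_seat, either way round below 0.2 rad and angle between basket_long_grip's own z axis and vertical below 0.1 rad); the robot touches nothing.
It fails at once if the shorter basket was moved by more than 30 mm (distance of basket_short_grip from where it was at the start of the episode above 0.03 m).
It fails at once if the beaker was moved by more than 30 mm (distance of beaker_mid from where it was at the start of the episode above 0.03 m).
It fails at once if the vial was moved by more than 30 mm or knocked over (distance of vial_mid from where it was at the start of the episode above 0.03 m or angle between vial_mid's own z axis and vertical above 0.5 rad).
It fails at once if the weighing bottle was moved by more than 30 mm (distance of weighing_mid from where it was at the start of the episode above 0.03 m).
It also fails if it takes over 40 s, if anything falls off the work surface, if the arm or the gripper's body presses on something with over 40 N, if the wrist force passes 120 N, or if a joint passes its speed limit or range.

## Working session

There is one attempt and no reset: what is moved stays moved. The work goes in short steps, Python scripts to look and compute and a shell command to move; the robot and the scene stay as the last step left them, time stands still between calls to the robot, and variables do not carry over. Pictures are saved under pics/ and viewed, and the job is handed in when it is done.

```bash
mkdir -p pics; ls; python3 - <<'E'
from cell import env
import cv2,numpy as np
s=env.read_state();print(s)
for n in("scene","top"):
    cv2.imwrite(f"pics/{n}0.png",env.get_image(n))
for n in("scene","top","wrist"):
    print(n,env.get_calibration(n))
E
```

```text
pics
{'t': 0.0, 'q': array([-1.28337011e+00,  3.53600256e-01,  1.63408721e+00, -1.16938118e-05,
        1.15519080e+00, -2.38342870e-03]), 'joint_velocities': array([-6.83619734e-04, -5.85470250e-04, -2.00453668e-05, -1.36851860e-03,
        1.65597098e-03,  8.97319448e-04]), 'joint_efforts': array([-1.78285296e-03, -5.93843257e+01, -3.34221017e+01,  6.98622270e-02,
        2.35333736e-02, -1.10789292e-04]), 'position': array([ 178.48735208, -598.51099987,  230.91366369]), 'tool_rot': array([ 0.56659377,  0.42282874,  0.5673259 , -0.42228981]), 'contact_force': array([-0.52778118, -0.83773958, -0.19707345]), 'moment': array([-0.035956  ,  0.01837046,  0.01251296]), 'opening': 0.9980231599316325}
scene {'fov_y': 51.93168471224819, 'cx': 258.3834343921111, 'cy': 193.5362733683542, 'cam_to_world': array([[-7.84318423e-01,  4.63297153e-01, -4.12553462e-01,
         2.37342326e+02],
       [-6.20141454e-01, -6.03129380e-01,  5.01656783e-01,
         5.59756521e+02],
       [-1.64069545e-02,  6.49300161e-01,  7.60355255e-01,
         8.09612498e+02],
       [ 0.00000000e+00,  0.00000000e+0
[... 226 characters left out ...]
e+02],
       [-9.57715347e-01, -2.73508942e-01,  8.92982292e-02,
         2.02720038e+02],
       [ 3.08880329e-03,  3.00576080e-01,  9.53752840e-01,
         1.14598858e+03],
       [ 0.00000000e+00,  0.00000000e+00,  0.00000000e+00,
         1.00000000e+00]])}
wrist {'fov_y': 63.55845393841686, 'cx': 256.77949763365723, 'cy': 193.3892308051255, 'mount': array([[-7.03785337e-04,  2.45819852e-01, -9.69315276e-01,
        -1.53692824e+02],
       [-1.37828012e-04,  9.69315483e-01,  2.45820004e-01,
         6.84192334e+01],
       [ 9.99999743e-01,  3.06603312e-04, -6.48309162e-04,
        -5.56777760e-01],
       [ 0.00000000e+00,  0.00000000e+00,  0.00000000e+00,
         1.00000000e+00]])}
```

View pics/scene0.png

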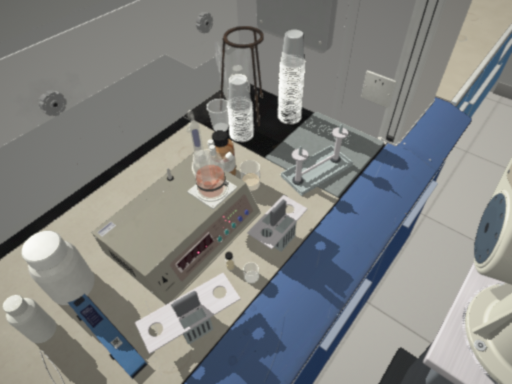

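View pics/top0.png

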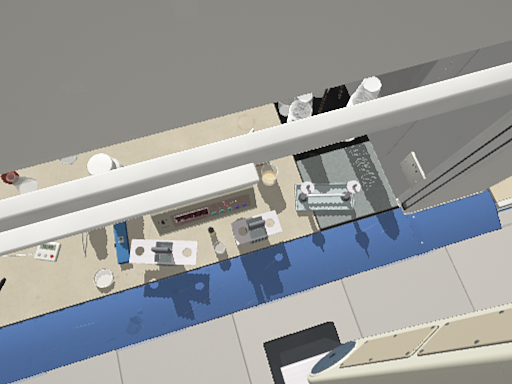

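```bash
python3 - <<'E'
import cv2
a=cv2.imread("pics/scene0.png");b=cv2.imread("pics/top0.png")
cv2.imwrite("pics/s1.png",cv2.resize(a[180:350,120:310],None,fx=4,fy=3.5,interpolation=2)[:600])
cv2.imwrite("pics/s2.png",cv2.resize(a[110:210,260:400],None,fx=5,fy=5,interpolation=2))
cv2.imwrite("pics/t1.png",cv2.resize(b[170:270,120:280],None,fx=5,fy=5,interpolation=2))
cv2.imwrite("pics/t2.png",cv2.resize(b[160:240,270:390],None,fx=6,fy=6,interpolation=2))
E
```

```text
(no output)
```

View pics/s1.png

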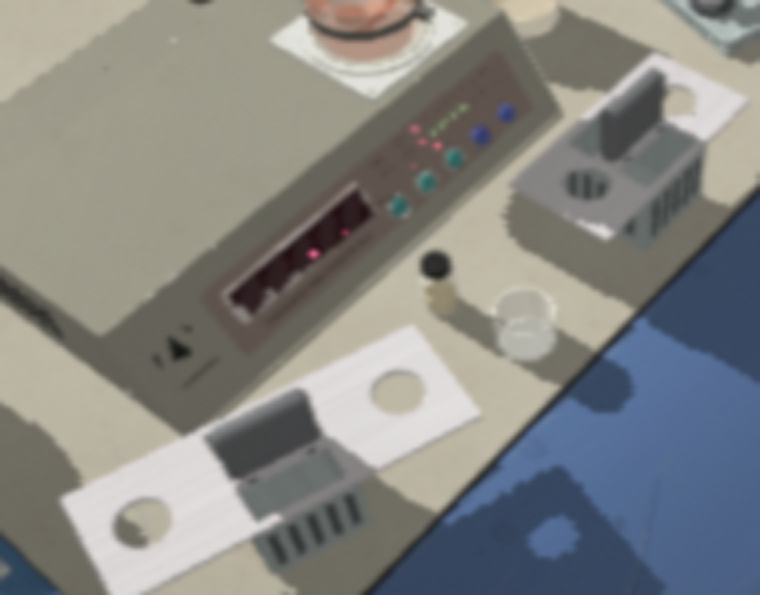

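View pics/s2.png

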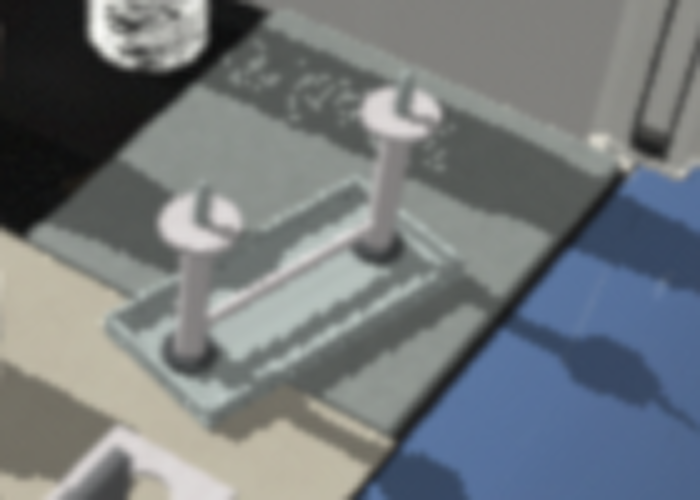

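View pics/t1.png

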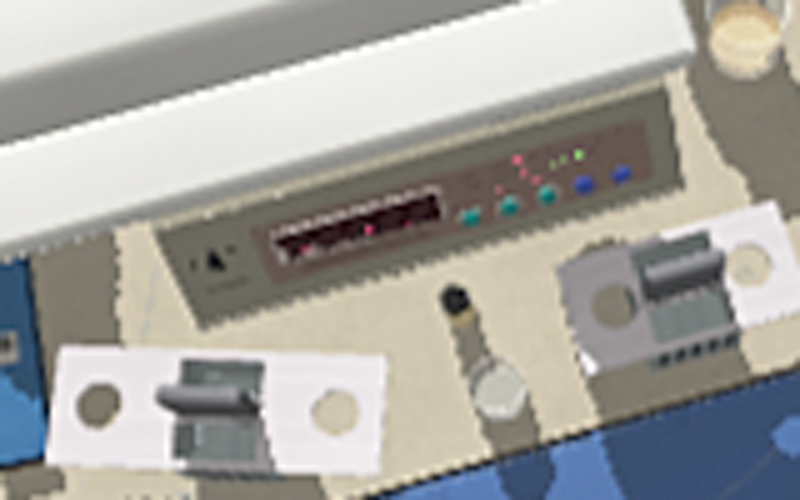

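View pics/t2.png

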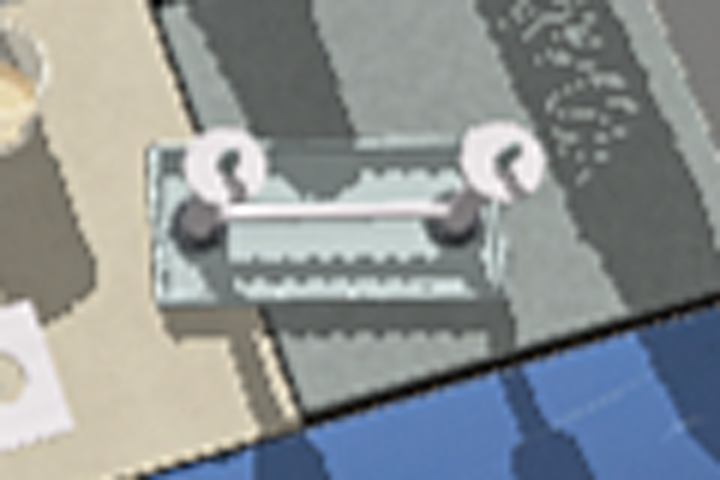

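```bash
cat > h.py <<'E'
import numpy as np
from cell import env
def ray(name,uv,T=None):
    c=env.get_calibration(name);f=192/np.tan(np.radians(c["fov_y"]/2))
    if T is None:T=c["cam_to_world"]
    d=np.array([(uv[0]-c["cx"])/f,-(uv[1]-c["cy"])/f,-1.]);d=T[:3,:3]@d
    return T[:3,3],d/np.linalg.norm(d)
def plane(r,z):
    o,d=r;return o+d*(z-o[2])/d[2]
def tri(r1,r2):
    A=np.stack([r1[1],-r2[1]],1);s=np.linalg.lstsq(A,r2[0]-r1[0],rcond=None)[0]
    p=r1[0]+s[0]*r1[1];q=r2[0]+s[1]*r2[1];return (p+q)/2,np.linalg.norm(p-q)
E
python3 - <<'E'
from h import *
np.set_printoptions(precision=1,suppress=True)
P={"LH1":((219.5,292),(187,252.2),69),"LH2":((155.5,329.1),(139.6,250.8),69),
"discA":((300,154.4),(307.5,187.8),105),"discB":((340.4,132.4),(353.7,187),105),
"vialcap":((228.9,255.5),(211,229.6),54),"weigh":((251.3,270),(219.6,247.5),36),
"SH1":((289.5,208.5),(270,222.8),69),"SH2":((266.6,232.6),(242.6,231.4),69)}
for k,(s,t,z) in P.items():
    a,b=ray("scene",s),ray("top",t);p,e=tri(a,b)
    print(k,plane(a,z),plane(b,z),p,round(e,1))
E
```

```text
LH1 [538.3 326.6  69. ] [538.6 329.5  69. ] [536.9 328.6  74.3] 1.5
LH2 [583.6 459.6  69. ] [583.  463.1  69. ] [580.6 460.9  76.7] 1.1
discA [616.9 -73.5 105. ] [616.5 -70.5 105. ] [614.9 -69.5 109.3] 0.8
discB [ 578.7 -209.8  105. ] [ 578.7 -205.6  105. ] [ 576.7 -203.7  110.4] 1.4
vialcap [586.9 243.5  54. ] [587.8 244.4  54. ] [587.  244.1  55.1] 1.2
weigh [531.4 233.6  36. ] [530.4 234.2  36. ] [530.4 234.3  38. ] 0.6
SH1 [551.1  62.7  69. ] [553.1  66.7  69. ] [550.3  66.9  74.6] 3.3
SH2 [551.8 151.5  69. ] [551.5 154.   69. ] [550.2 154.1  73.6] 0.7
```

```bash
python3 - <<'E'
from h import *
from scipy.spatial.transform import Rotation as R
np.set_printoptions(precision=1,suppress=True)
P={"pBL":((166.3,301.4),(160.6,235.6)),"pTL":((145,274),(151,216.4)),"pTR":((246.3,182.9),(253.6,188)),"pBR":((260,212),(257,207)),
"beakertop":((250,166),(269,173))}
for k,(s,t) in P.items():
    print(k,*tri(ray("scene",s),ray("top",t)))
for z in(100,150,250): print("flask top/bot",z,plane(ray("scene",(208,138)),z),plane(ray("scene",(210,195)),z))
for z in(500,600,700,800): print("bar",z,plane(ray("top",(150,220)),z),plane(ray("top",(255,180)),z),plane(ray("top",(330,140)),z))
q=env.read_state()["tool_rot"];M=R.from_quat(np.roll(q,-1)).as_matrix();print(M)
print(np.degrees(np.arctan2(M[1,2],M[0,2])))
E
```

```text
pBL [620.3 400.4  40.6] 6.563394266348498
pTL [664.1 401.5 110.3] 2.5036450040471867
pTR [663.   86.2 105.3] 0.8956118728968939
pBR [624.8  84.7  20. ] 0.8409349438828149
beakertop [702.3  24.2  88.5] 1.610827284608265
flask top/bot 100 [852.5  19.8 100. ] [710.3 164.9 100. ]
flask top/bot 150 [809.2  57.9 150. ] [677.  192.7 150. ]
flask top/bot 250 [722.5 133.9 250. ] [610.4 248.4 250. ]
bar 500 [529.8 329.4 500. ] [549.2 123.1 500. ] [586.9 -42.2 500. ]
bar 600 [498.2 309.8 600. ] [514.6 135.4 600. ] [546.4  -4.3 600. ]
bar 700 [466.5 290.2 700. ] [479.9 147.8 700. ] [505.9  33.6 700. ]
bar 800 [434.9 270.6 800. ] [445.2 160.1 800. ] [465.4  71.5 800. ]
[[-0.   1.   0.3]
 [ 0.   0.3 -1. ]
 [-1.   0.  -0. ]]
-73.39853335037746
```

```bash
python3 -m handwheel '[0,0,0,-7,0,0,0, 0,0,0,-7,0,0,0, 0,0,0,-7,0,0,0, 0,0,0,-7,0,0,0, 0,0,0,-7,0,0,0]' 20
```

```text
t: 0.52
position: [178.1, -597.2, 228.7]
tool_rot: [0.668, 0.23, 0.67, -0.227]
contact_force: [-0.8, 1.0, -0.6]
opening: 1.0
```

```bash
python3 -m handwheel '[0,0,0,-6.4,0,0,0, 0,0,0,-6.4,0,0,0, 0,0,0,-6.2,0,0,0, 0,34,-21,0,0,0,0, 0,34,-21,0,0,0,0]'; python3 - <<'E'
from h import *
from scipy.spatial.transform import Rotation as R
s=env.read_state();M=R.from_quat(np.roll(s["tool_rot"],-1)).as_matrix();print(M.round(3),np.degrees(np.arctan2(M[1,2],M[0,2])))
print(M.T@(np.array([561,395,200])-s["position"]))
E
```

```text
t: 0.93
position: [159.0, -522.4, 226.0]
tool_rot: [0.698, 0.108, 0.7, -0.104]
contact_force: [0.6, -0.0, 0.1]
opening: 0.997
[[-0.002  0.295  0.955]
 [ 0.006  0.955 -0.295]
 [-1.     0.005 -0.004]] -17.1849176037054
[ 30.73872492 995.07073395 113.07835142]
```

```bash
python3 -m handwheel '[0,41,4.5,1.2,0,0,0, 0,41,4.5,0,0,0,0, 0,41,4.5,0,0,0,0, 0,41,4.5,0,0,0,0, 0,41,4.5,0,0,0,0]';python3 -m handwheel '[0,41,4.5,0,0,0,0, 0,41,4.5,0,0,0,0, 0,41,4.5,0,0,0,0, 0,41,4.5,0,0,0,0, 0,41,4.5,0,0,0,0]'
```

```text
t: 1.35
position: [239.5, -329.1, 224.6]
tool_rot: [0.695, 0.119, 0.7, -0.113]
contact_force: [1.7, 0.5, 0.6]
opening: 1.003
t: 1.77
position: [324.8, -139.1, 225.9]
tool_rot: [0.696, 0.12, 0.699, -0.114]
contact_force: [0.6, 0.1, 0.5]
opening: 1.001
```

```bash
python3 -m handwheel '[0,41,4.5,0,0,0,0, 0,41,4.5,0,0,0,0, 0,41,4.5,0,0,0,0, 0,41,4.5,0,0,0,0, 0,41,4.5,0,0,0,0]';  python3 - <<'E'
from h import *
from scipy.spatial.transform import Rotation as R
s=env.read_state();M=R.from_quat(np.roll(s["tool_rot"],-1)).as_matrix();print(M.round(3),np.degrees(np.arctan2(M[1,2],M[0,2])))
print(M.T@(np.array([561,395,200])-s["position"]))
E
```

```text
t: 2.18
position: [410.9, 51.1, 228.0]
tool_rot: [0.697, 0.12, 0.698, -0.114]
contact_force: [1.6, -1.3, 0.3]
opening: 0.999
[[-0.001  0.327  0.945]
 [ 0.009  0.945 -0.327]
 [-1.     0.008 -0.004]] -19.087959812274057
[ 30.92826614 373.87361867  29.45632623]
```

```bash
python3 -m handwheel '[0,41,3.3,0,0,0,0, 0,41,3.3,0,0,0,0, 0,41,3.3,0,0,0,0, 0,41,3.3,0,0,0,0, 0,41,3.3,0,0,0,0]';python3 -m handwheel '[0,41,3.3,0,0,0,0, 0,41,3.3,0,0,0,0, 0,41,3,0,0,0,0.4, 0,30,3,0,0,0,0.4, 0,0,0,0,0,0,0.4]';  python3 - <<'E'
from h import *
import cv2
from scipy.spatial.transform import Rotation as R
s=env.read_state();M=R.from_quat(np.roll(s["tool_rot"],-1)).as_matrix();print(M.round(3),np.degrees(np.arctan2(M[1,2],M[0,2])))
print(M.T@(np.array([561,395,200])-s["position"]))
cv2.imwrite("pics/w1.png",env.get_image("wrist"))
np.savez("w1.npz",p=s["position"],M=M)
E
```

```text
t: 2.6
position: [490.9, 243.3, 228.8]
tool_rot: [0.697, 0.119, 0.698, -0.113]
contact_force: [0.9, -0.2, 0.3]
opening: 0.998
t: 3.02
position: [552.8, 394.0, 227.0]
tool_rot: [0.697, 0.118, 0.699, -0.112]
contact_force: [-0.6, -1.5, -0.4]
opening: 0.807
[[-0.002  0.32   0.947]
 [ 0.009  0.947 -0.32 ]
 [-1.     0.008 -0.005]] -18.65377999902308
[26.99436613  3.35208266  7.59653035]
```

View pics/w1.png

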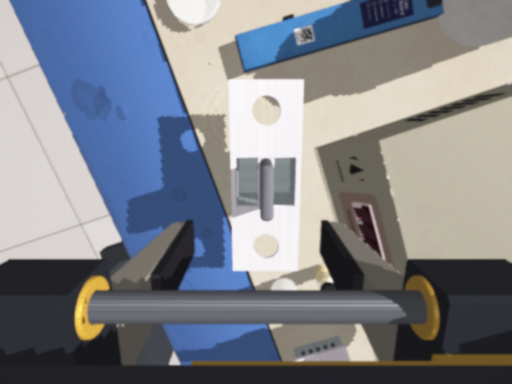

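```bash
cat >> h.py <<'E'
def wT(p,M):
    T=np.eye(4);T[:3,:3]=M;T[:3,3]=p
    return T@env.get_calibration("wrist")["mount"]
E
python3 - <<'E'
from h import *
import cv2
np.set_printoptions(precision=1,suppress=True)
d=np.load("w1.npz");T=wT(d["p"],d["M"]);im=cv2.imread("pics/w1.png")
w=(im.min(2)>200).astype(np.uint8)
cs,h=cv2.findContours(w,cv2.RETR_CCOMP,cv2.CHAIN_APPROX_NONE)
for c,hh in zip(cs,h[0]):
    if cv2.contourArea(c)>200: print(cv2.boundingRect(c),cv2.fitEllipse(c),hh[3])
for uv in((266.5,110),(266,245)): print(plane(ray("wrist",uv,T),69))
for uv in((267,157),(267,219)): print("griptop",plane(ray("wrist",uv,T),121))
E
```

```text
(349, 336, 22, 23) ((358.7406921386719, 349.24151611328125), (18.423870086669922, 21.31875228881836), 152.745849609375) -1
(273, 279, 44, 11) ((291.95623779296875, 284.1702575683594), (9.339561462402344, 46.62232208251953), 89.74203491210938) -1
(0, 227, 95, 35) ((62.727542877197266, 245.6803741455078), (26.90733528137207, 110.7550048828125), 81.79639434814453) -1
(83, 217, 37, 40) ((101.16309356689453, 234.13436889648438), (31.790475845336914, 34.87828063964844), 169.06732177734375) -1
(0, 80, 78, 170) ((27.89385223388672, 188.01625061035156), (69.24691009521484, 181.9103546142578), 168.6270294189453) -1
(11, 68, 97, 154) ((56.700050354003906, 139.49208068847656), (30.997655868530273, 228.49649047851562), 154.20516967773438) -1
(189, 66, 241, 218) ((292.49395751953125, 148.8425750732422), (194.21849060058594, 236.87709045410156), 52.43605422973633) -1
(255, 235, 24, 24) ((267.84942626953125, 245.71824645996094), (17.160375595092773, 26.02914810180664), 144.211181640625) 38
(261, 94, 20, 29) ((271.767333984375, 106.28253173828125), (14.920723915100098, 29.184682846069336), 155.95330810546875) 38
(167, 0, 55, 25) ((194.6868133544922, 9.888338088989258), (24.906137466430664, 56.802146911621094), 90.64197540283203) -1
(0, 0, 37, 74) ((13.84842586517334, 44.42201232910156), (29.807628631591797, 79.88459014892578), 164.7845001220703) -1
[584.4 462.1  69. ]
[539.8 328.2  69. ]
griptop [571.2 425.1 121. ]
griptop [554.1 373.1 121. ]
```

```bash
python3 -m handwheel '[35,3,9,0,0,0,0.35, 35,0,0,0,0,0,0.35, 30,0,0,0,0,0,0.35, 0,0,0,0,0,0,0.35, 0,0,0,0,0,0,0.35]';  python3 - <<'E'
from h import *
import cv2
from scipy.spatial.transform import Rotation as R
s=env.read_state();M=R.from_quat(np.roll(s["tool_rot"],-1)).as_matrix();print(M.round(3),np.degrees(np.arctan2(M[1,2],M[0,2])))
print(M.T@(np.array([562,395.2,98])-s["position"]))
cv2.imwrite("pics/w2.png",env.get_image("wrist"))
E
```

```text
t: 3.48
position: [559.8, 388.5, 124.6]
tool_rot: [0.696, 0.116, 0.699, -0.113]
contact_force: [-0.2, 0.1, 0.5]
opening: 0.651
[[-0.004  0.319  0.948]
 [ 0.005  0.948 -0.319]
 [-1.     0.004 -0.005]] -18.62484946003403
[26.66557612  6.95416472  0.10600588]
```

View pics/w2.png

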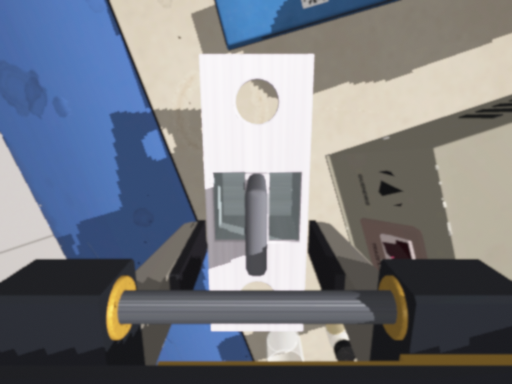

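```bash
python3 -m handwheel '[12,7,0,0,0,0,0.35, 14,0,0,0,0,0,0.35, 0,0,0,0,0,0,0.35, 0,0,0,0,0,0,1, 0,0,0,0,0,0,1]' 30; python3 -m handwheel '[0,0,0,0,0,0,1, 0,0,0,0,0,0,1, 0,0,0,0,0,0,1, 0,0,0,0,0,0,1, 0,0,0,0,0,0,1]' 30
```

```text
t: 3.95
position: [564.3, 396.2, 102.8]
tool_rot: [0.698, 0.118, 0.697, -0.111]
contact_force: [0.4, 0.1, -0.5]
opening: 0.527
t: 4.37
position: [565.2, 397.0, 105.1]
tool_rot: [0.699, 0.119, 0.697, -0.111]
contact_force: [-1.0, -0.3, 0.8]
opening: 0.163
```

```bash
python3 -m handwheel '[4,0,0,0,0,0,0.82, 4,0,0,0,0,0,0.82]' ;python3 -m handwheel '[0,0,0,0,0,0,1, 0,0,0,0,0,0,1, 0,0,0,0,0,0,1]' 40
```

```text
t: 4.53
position: [565.4, 397.6, 97.8]
tool_rot: [0.699, 0.119, 0.697, -0.11]
contact_force: [-1.5, 0.7, 1.0]
opening: 0.18
t: 4.78
position: [564.8, 397.2, 96.3]
tool_rot: [0.698, 0.119, 0.697, -0.111]
contact_force: [-1.6, -1.6, 4.0]
opening: 0.127
```

```bash
python3 -m handwheel '[-8,0,0,0,0,0,1, -20,0,0,0,0,0,1, -30,0,0,0,0,0,1, -30,0,0,0,0,0,1, -30,0,0,0,0,0,1]' 40;python3 -m handwheel '[-25,0,-4,0,0,0,1, -15,0,-4,0,0,0,1, 0,0,0,0,0,0,1]' 40; python3 - <<'E'
from h import *
import cv2
from scipy.spatial.transform import Rotation as R
s=env.read_state();M=R.from_quat(np.roll(s["tool_rot"],-1)).as_matrix();print(M.round(3),np.degrees(np.arctan2(M[1,2],M[0,2])))
print(s["position"])
cv2.imwrite("pics/w3.png",env.get_image("wrist"))
np.savez("w3.npz",p=s["position"],M=M)
E
```

```text
t: 5.2
position: [560.0, 392.3, 209.9]
tool_rot: [0.694, 0.114, 0.701, -0.115]
contact_force: [0.7, 0.2, -1.9]
opening: 0.133
t: 5.45
position: [554.9, 395.8, 260.2]
tool_rot: [0.697, 0.117, 0.699, -0.113]
contact_force: [0.2, -0.5, -2.1]
opening: 0.128
[[-0.002  0.321  0.947]
 [ 0.006  0.947 -0.321]
 [-1.     0.005 -0.003]] -18.701546055220643
[554.85984584 395.79323436 260.16063922]
```

View pics/w3.png

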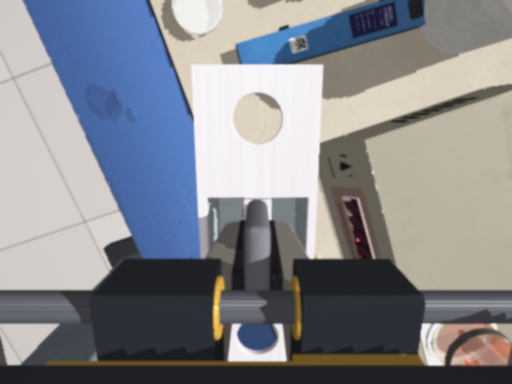

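```bash
python3 - <<'E'
from h import *
import cv2
np.set_printoptions(precision=1,suppress=True)
T=env.get_calibration("wrist")["mount"]
im=cv2.imread("pics/w3.png")
g=im[80:160,215:305];hsv=cv2.cvtColor(g,cv2.COLOR_BGR2HSV)
m=((hsv[...,1]>30)).astype(np.uint8)
cs,_=cv2.findContours(m,cv2.RETR_EXTERNAL,cv2.CHAIN_APPROX_NONE)
c=max(cs,key=cv2.contourArea);e=cv2.fitEllipse(c);print(e,cv2.contourArea(c))
for uv in((e[0][0]+215,e[0][1]+80),(258,118),(258,334),(194,66),(322,66),(258,66)):
    o,d=ray("wrist",uv,T); print(uv,o+d*(27.3-o[0])/d[0])
E
```

```text
((42.12357711791992, 37.977783203125), (45.60076904296875, 47.36909866333008), 1.0400539636611938) 1694.0
(257.1235771179199, 117.977783203125) [27.3 67.2 -0.5]
(258, 118) [27.3 67.2  0. ]
(258, 334) [ 27.3 -75.8   0.1]
(194, 66) [ 27.3  94.8 -34.9]
(322, 66) [27.3 94.8 34.9]
(258, 66) [27.3 94.8 -0. ]
```

```bash
python3 -m handwheel '[0,-15,6,0,0,0,1, 0,-30,13,0,0,0,1, 0,-35,15,0,0,0,1, 0,-35,15,0,0,0,1, 0,-35,15,0,0,0,1]';python3 -m handwheel '[0,-35,15,0,0,0,1, 0,-35,15,0,0,0,1, 0,-35,15,0,0,0,1, 0,-35,15,0,0,0,1, 0,-35,15,0,0,0,1]'; python3 - <<'E'
from h import *
from scipy.spatial.transform import Rotation as R
s=env.read_state();M=R.from_quat(np.roll(s["tool_rot"],-1)).as_matrix();print(M.round(3),np.degrees(np.arctan2(M[1,2],M[0,2])))
print(M.T@(np.array([598.5,-137,245])-s["position"]))
E
```

```text
t: 5.92
position: [564.4, 230.5, 250.0]
tool_rot: [0.695, 0.112, 0.702, -0.111]
contact_force: [0.5, 0.3, -3.1]
opening: 0.13
t: 6.33
position: [574.4, 26.8, 240.1]
tool_rot: [0.69, 0.109, 0.706, -0.113]
contact_force: [1.3, 0.6, -1.9]
opening: 0.127
[[-0.023  0.311  0.95 ]
 [-0.002  0.95  -0.311]
 [-1.    -0.009 -0.021]] -18.126254628696863
[  -5.14997287 -148.20697262   73.72074404]
```

```bash
python3 -m handwheel '[-2,-37,18,-1,0,0,1, -2,-37,18,-1,0,0,1, -2,-30,15,0,0,0,1, 0,-22,10,0,0,0,1, 0,0,0,0,0,0,1]'; cat > st.py <<'E'
from h import *
import cv2,sys
from scipy.spatial.transform import Rotation as R
np.set_printoptions(precision=2,suppress=True)
def go(tgt,jaw,name=None):
    s=env.read_state();M=R.from_quat(np.roll(s["tool_rot"],-1)).as_matrix()
    a=np.radians(jaw);z=np.array([np.cos(a),np.sin(a),0]);x=np.array([0,0,-1.]);D=np.stack([x,np.cross(z,x),z],1)
    print("pos",s["position"],"t",s["t"],"op",s["opening"],"F",s["contact_force"])
    print("shift",M.T@(np.array(tgt)-s["position"]),"turn",np.degrees(R.from_matrix(M.T@D).as_rotvec()))
    if name:
        cv2.imwrite(f"pics/{name}.png",env.get_image("wrist"));np.savez(name+".npz",p=s["position"],M=M)
E
python3 -c "
from st import *
go([598.5,-137,245],-15.6,'w4')"
```

```text
t: 6.75
position: [588.2, -125.1, 236.7]
tool_rot: [0.687, 0.097, 0.712, -0.104]
contact_force: [-0.1, -0.3, -2.0]
opening: 0.132
pos [ 588.21 -125.07  236.71] t 6.75 op 0.13212438367177512 F [-0.09 -0.33 -1.99]
shift [-8.61 -8.67 12.95] turn [-0.75 -1.95  0.79]
```

View pics/w4.png

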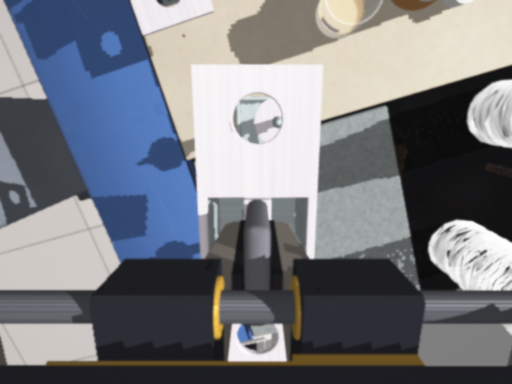

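```bash
python3 -m handwheel '[-4,-5,6.5,-0.4,-1,0.4,1, -4,-4,6.5,-0.4,-1,0.4,1, 0,0,0,0,0,0,1]'; 
python3 -c "
from st import *
go([598.5,-137,245],-15.6)"
```

```text
t: 7.05
position: [596.4, -135.6, 241.4]
tool_rot: [0.7, 0.096, 0.701, -0.094]
contact_force: [0.9, -0.6, -1.8]
opening: 0.128
pos [ 596.38 -135.56  241.43] t 7.05 op 0.1276181546673353 F [ 0.94 -0.58 -1.77]
shift [-3.58 -0.82  2.41] turn [ 0.11 -0.16 -0.15]
```

```bash
python3 -m handwheel '[20,-1,2.4,0,0,0,1, 20,0,0,0,0,0,1, 15,0,0,0,0,0,1, 0,0,0,0,0,0,1]'; 
python3 -c "
from st import *
go([598.5,-137,180],-15.6,'w5')
im=env.get_image('scene');cv2.imwrite('pics/s5.png',cv2.resize(im[60:210,240:400],None,fx=4,fy=4,interpolation=2))
im=env.get_image('top');cv2.imwrite('pics/t5.png',cv2.resize(im[140:260,250:410],None,fx=5,fy=5,interpolation=2))
"
```

```text
t: 7.38
position: [599.7, -134.0, 186.8]
tool_rot: [0.702, 0.095, 0.7, -0.092]
contact_force: [0.0, 0.1, -2.3]
opening: 0.134
pos [ 599.71 -134.02  186.83] t 7.3833 op 0.13423787042623886 F [ 0.04  0.09 -2.27]
shift [ 6.82 -3.22 -0.4 ] turn [ 0.36  0.16 -0.23]
```

View pics/w5.png

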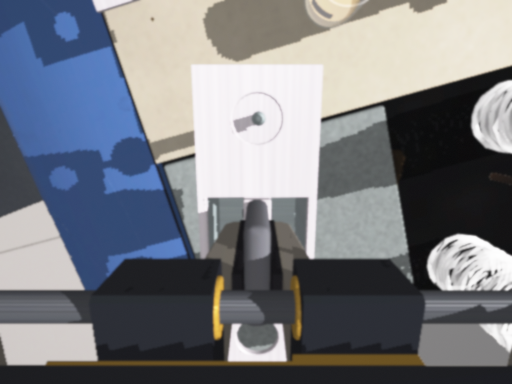

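View pics/s5.png

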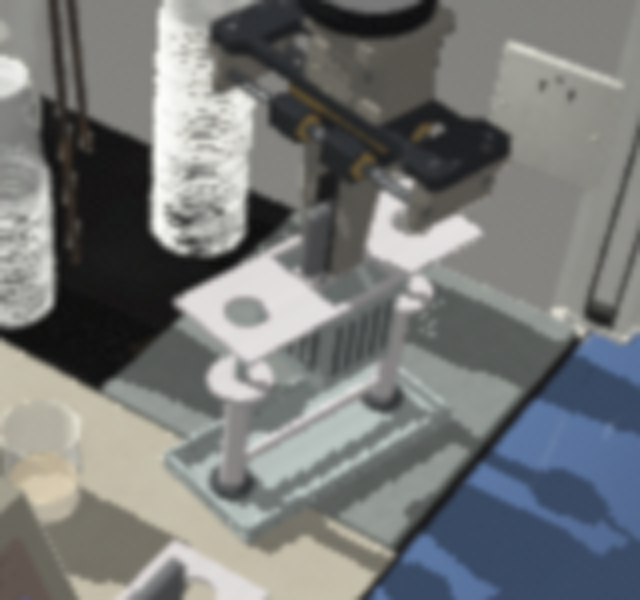

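View pics/t5.png

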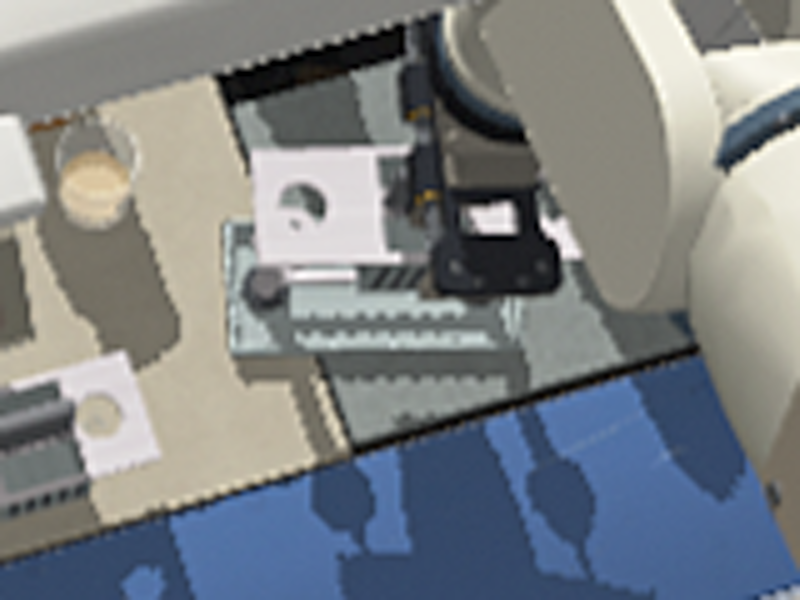

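```bash
python3 - <<'E'
from h import *
import cv2
np.set_printoptions(precision=1,suppress=True)
im=cv2.imread("pics/w5.png");cv2.imwrite("pics/w5z.png",cv2.resize(im[85:150,220:300],None,fx=8,fy=8,interpolation=0))
T=env.get_calibration("wrist")["mount"]
for uv in((257,118),(258,119)):
    o,d=ray("wrist",uv,T); print(uv,o+d*(53.8-o[0])/d[0])
d=np.load("w5.npz");print(plane(ray("wrist",(258,118.5),wT(d["p"],d["M"])),133))
E
```

```text
(257, 118) [53.8 67.  -0.5]
(258, 119) [53.8 66.3  0.2]
[617.6 -69.6 133. ]
```

View pics/w5z.png

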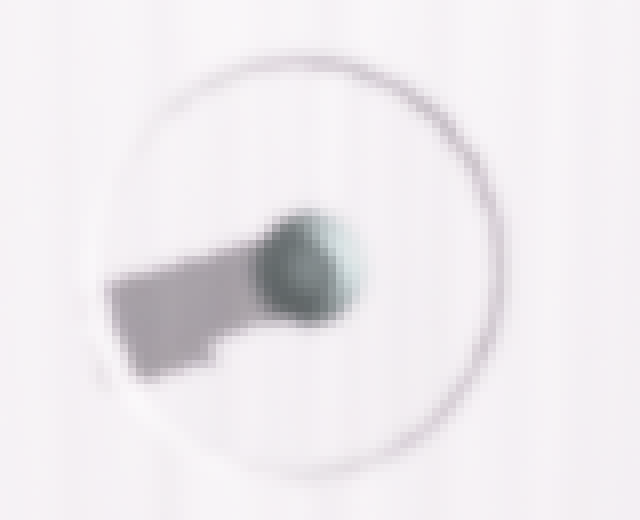

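```bash
python3 -m handwheel '[12,0,0,0,0,0,1, 10,0,0,0,0,0,1, 0,0,0,0,0,0,1]'; 
python3 -c "
from st import *
go([599.5,-134.3,136],-15.6,'w6')"
```

```text
t: 7.78
position: [603.9, -134.4, 169.9]
tool_rot: [0.706, 0.094, 0.696, -0.093]
contact_force: [-1.0, 0.2, -2.7]
opening: 0.129
pos [ 603.9  -134.38  169.87] t 7.7833 op 0.12859904338825703 F [-1.01  0.2  -2.67]
shift [33.81 -1.22 -4.7 ] turn [ 0.41  0.75 -0.25]
```

View pics/w6.png

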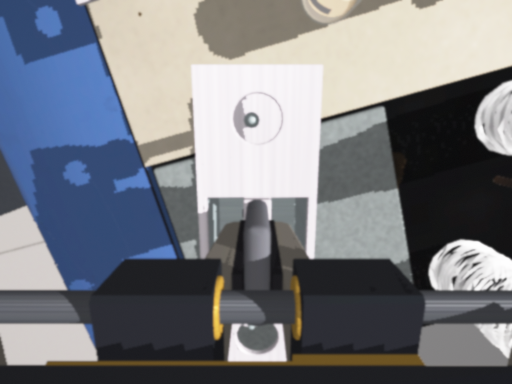

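```bash
python3 -m handwheel '[4,-1,-4.5,0.4,0.7,0,1, 6,0,-1,0,0,0,1, 0,0,0,0,0,0,1]'; 
python3 -c "
from st import *
go([599.5,-134.3,136],-15.6,'w7')"
```

```text
t: 8.08
position: [598.4, -134.0, 160.1]
tool_rot: [0.701, 0.098, 0.7, -0.095]
contact_force: [-0.3, 0.6, -2.8]
opening: 0.122
pos [ 598.42 -134.    160.15] t 8.0833 op 0.12203669375832184 F [-0.31  0.56 -2.81]
shift [24.15 -0.1   1.1 ] turn [-0.04  0.04 -0.26]
```

View pics/w7.png

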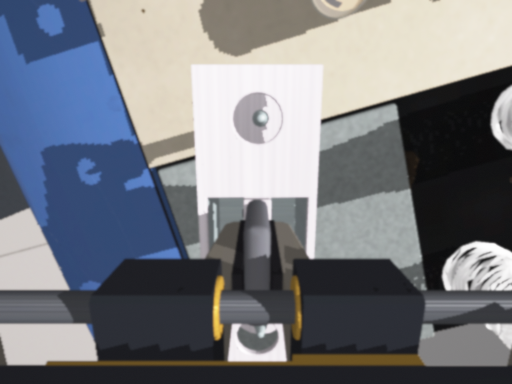

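```bash
python3 -m handwheel '[7,0,0.5,0,0,0,1, 7,0,-0.5,0,0,0,1, 0,0,0,0,0,0,1]'; 
python3 -c "
from st import *
go([599.5,-134.3,136],-15.6,'w8')"
```

```text
t: 8.38
position: [599.1, -134.3, 145.9]
tool_rot: [0.702, 0.098, 0.699, -0.095]
contact_force: [-0.8, -0.2, -2.3]
opening: 0.13
pos [ 599.14 -134.26  145.86] t 8.3833 op 0.13037280642404858 F [-0.85 -0.19 -2.34]
shift [9.86 0.01 0.33] turn [-0.05  0.14 -0.27]
```

View pics/w8.png

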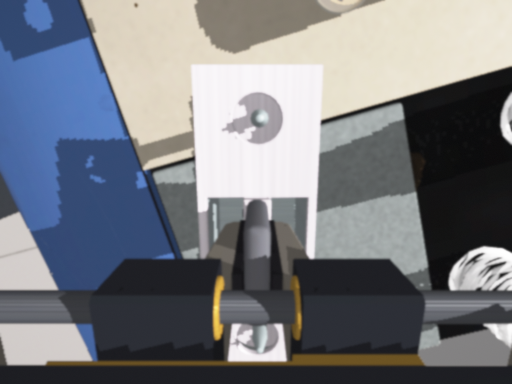

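Both pins are through the holes and centred (far pin 260,117; near 261,337). I'll lower to contact.

```bash
python3 -m handwheel '[5,0,0,0,0,0,1, 3,0,0,0,0,0,1, 0,0,0,0,0,0,1]';python3 -m handwheel '[2,0,0,0,0,0,1, 2,0,0,0,0,0,1]'
```

```text
t: 8.68
position: [599.6, -134.4, 137.7]
tool_rot: [0.702, 0.098, 0.699, -0.095]
contact_force: [0.7, -0.2, -2.8]
opening: 0.127
t: 8.85
position: [600.0, -134.6, 136.1]
tool_rot: [0.702, 0.098, 0.699, -0.095]
contact_force: [-13.2, 1.8, 34.9]
opening: 0.127
```

```bash
python3 -m handwheel '[-1,0,0,0,0,0,1, 0,0,0,0,0,0,0.5, 0,0,0,0,0,0,0.5, 0,0,0,0,0,0,0.5, 0,0,0,0,0,0,0.5]'; python3 -c "
from st import *
go([599.5,-134.3,136],-15.6,'w9')"
```

```text
t: 9.27
position: [601.4, -134.9, 139.3]
tool_rot: [0.703, 0.098, 0.698, -0.095]
contact_force: [-0.5, 0.7, 0.8]
opening: 0.393
pos [ 601.41 -134.86  139.31] t 9.2667 op 0.39309116244382514 F [-0.55  0.74  0.78]
shift [ 3.29  0.01 -2.02] turn [-0.04  0.42 -0.28]
```

View pics/w9.png

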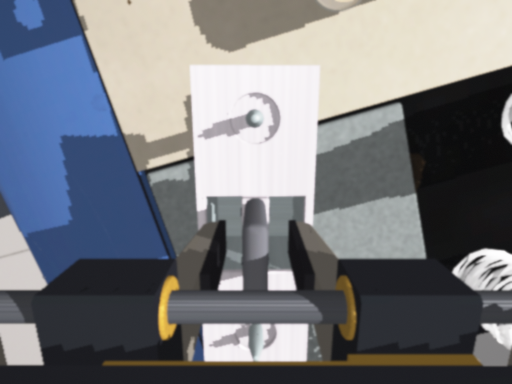

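Released and seated, with the fingers clear on both sides. Now I'll back straight up.

```bash
python3 -m handwheel '[-10,0,-1.5,0,0,0,0.5, -20,0,0,0,0,0,0.5, -30,0,0,0,0,0,0.5, -30,0,0,0,0,0,0.5, -20,0,0,0,0,0,0.5]';python3 -m handwheel '[-20,0,0,0,0,0,0.5, 0,0,0,0,0,0,0.5, 0,0,0,0,0,0,0.5]'; python3 -c "
from st import *
go([599.5,-134.3,250],-15.6,'w10')
im=env.get_image('scene');cv2.imwrite('pics/sf.png',im);cv2.imwrite('pics/s10.png',cv2.resize(im[60:210,240:400],None,fx=4,fy=4,interpolation=2))
im=env.get_image('top');cv2.imwrite('pics/tf.png',im)
T=None
"
```

```text
t: 9.73
position: [595.1, -133.8, 249.0]
tool_rot: [0.699, 0.098, 0.702, -0.095]
contact_force: [0.6, 0.1, 0.4]
opening: 0.499
t: 9.98
position: [597.0, -134.4, 277.2]
tool_rot: [0.702, 0.098, 0.699, -0.095]
contact_force: [0.2, 0.6, -0.4]
opening: 0.5
pos [ 596.99 -134.36  277.22] t 9.9833 op 0.4995947595674959 F [ 0.22  0.56 -0.39]
shift [27.23  0.61  2.29] turn [-0.04  0.24 -0.26]
```

View pics/w10.png

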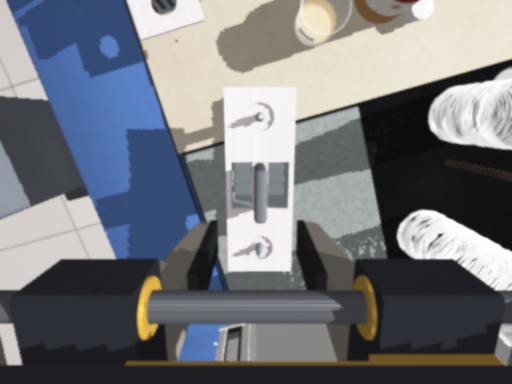

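View pics/s10.png

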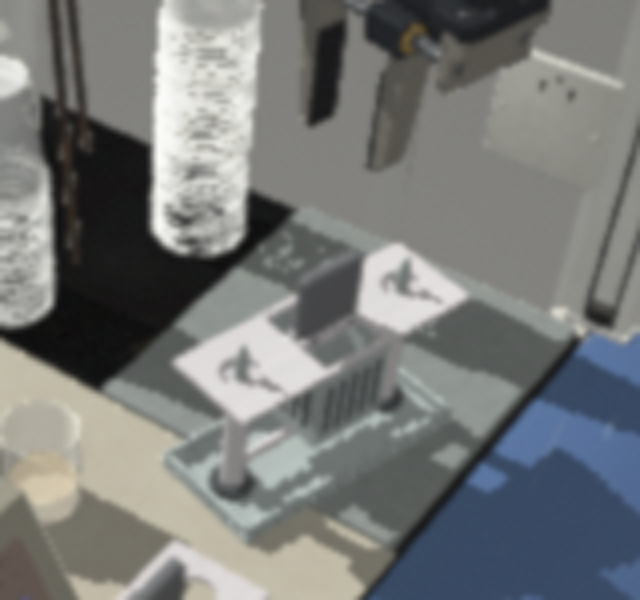

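View pics/sf.png

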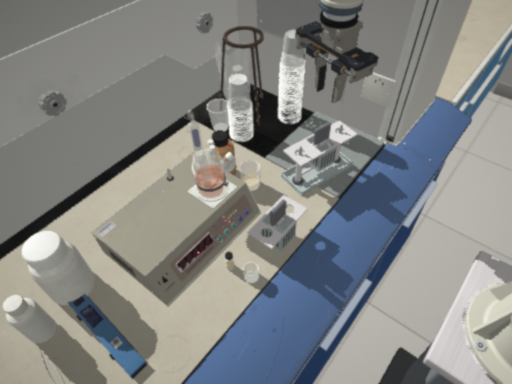

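```bash
python3 -c "
from st import *
d=np.load('w10.npz');T=wT(d['p'],d['M'])
c=np.array([plane(ray('wrist',u,T),109) for u in((224,87),(296,87),(227,271),(293,271))]);print(c,c.mean(0))
g=[plane(ray('wrist',u,T),161) for u in((260,164),(260,222))];print(g)
print([plane(ray('wrist',u,T),133) for u in((260,116.5),(262.5,247))])
env.finish_job()"
```

```text
[[ 592.01  -33.03  109.  ]
 [ 660.46  -52.17  109.  ]
 [ 536.54 -224.75  109.  ]
 [ 609.14 -245.32  109.  ]] [ 599.54 -138.81  109.  ]
[array([ 607.08, -108.53,  161.  ]), array([ 592.71, -160.3 ,  161.  ])]
[array([618.31, -69.69, 133.  ]), array([ 585.69, -196.93,  133.  ])]
the job is handed in; nothing more can be done
```

The longer basket is hanging on the drain stand with both pins through its end holes. I gripped it by the upright grip, carried it over the shorter basket, lowered it until it touched the shoulders, released it and backed straight up. I handed the job in after about 10 s; it gives no verdict.

**Final position:** the last wrist and scene pictures show the plate resting level on the shoulders. The measured plate centre is (599.5, −138.8), about 2 mm from the stand middle I measured at the start, (597.7, −139.8). Level and height were judged from the pictures and from contact at the expected height, not measured separately.

**Robot:** the gripper was about 115 mm clear above the grip, with its force reading near zero.

**Bystanders:** in the last scene picture the shorter basket, beaker, vial and weighing bottle stand where they were. I checked that by eye only.

**What disagreed or went wrong:**
- **Pin spacing:** the last wrist view gave about 131 mm between the pin tips instead of 140 mm. The near-tip pixel was read by eye and I did not recheck it. The plate corners gave about the right length and centre.
- **Seating force:** it briefly reached about 35 N at the wrist, which is below the limits.
- **Sideways drift:** the arm drifted about 4 mm on the way down. I corrected it before going further down over the pins.

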